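Dry stroke test of two dispensing syringes

ROBOT

A 6-joint arm with a two-finger parallel gripper is mounted at the origin on a cart in front of the work surface, level with it; the furniture and walls round the work are solid. World frame = base frame: x ahead of the robot, y to its left, z up, the work surface at z = 0. Lengths are in m, angles in rad, forces in N, time in s.
With the tool pointing down it reaches from about 0.275 to 0.85 m from the base axis. Payload 19 kg.
Tool frame: the origin (TCP) lies midway between the tips of the shut fingers; the grasp point (between the pads) lies 19 mm behind it (ctrl.pinch_z is the distance from the TCP to the grasp point, in m); z points along the fingers, y is the direction in which the jaws open and shut (so a half turn about z gives the same grasp; the last joint's range is limited). The gripper opens to 85 mm and grips with 20 to 120 N. Pads are 22 mm wide; open, the fingers measure 114 mm over their backs; the gripper's body (76 mm by 85 mm) begins 54 mm behind the grasp point. The pads swing forward as they close: fully open they stand 13 mm farther back than shut.
Start: joints at [-1.295, 0.15, 1.437, -0, 1.554, -0.134], TCP at [0.229, -0.527, 0.231] pointing down, gripper open.
Joint ranges: [-2.8, 2.8], [-0.68, 2.1], [0.12, 2.68], [-1.39, 4.53], [0.16, 2.79], [-2.81, 2.81]. Speed limits (rad/s): [1.89, 1.89, 2.22, 3.01, 3.01, 3.01].

INTERFACE

Orientations are given as a unit quaternion [x, y, z, w].
In Python, from station import ctrl gives the robot as it stands.
- The arm moves only by the tool play_rows, never from a script. Its argument "increments" is a list of rows, each an object of numbers: "x", "y", "z": the shift along the tool's x, y, z in mm; "turn": the turn about the tool's z in rad. A call has exactly 10 rows; each row is the pose to reach, as a shift and turn from the pose commanded when the call began, along the tool's axes at that moment; what a row does not reach only later rows make up. A row lasts 1/12 s, in which the tool goes at most 41.7 mm and 7.16 degrees, less where a joint would pass 70% of its speed; a pose out of reach is approached as far as the arm can. A call with a gripper value outside its range is refused whole. "grip" is the opening, from -1 (shut) to 1 (fully open), so that 0 is half open, set as the call begins (left out, the last holds). The fingers move at their own pace and stop on an object; "force" is the grip in N (left out, the last holds). Time passes only in rows, so rows that repeat a pose let the fingers close, or fill a call up. It gives the time, the measured TCP pose, the force and the opening at its end, in the units of the state.
- ctrl.read_state(): the state, without advancing time (a new reading comes with each control period).
- ctrl.snapshot(name): name is "scene" or "top"; returns a dict with "pixels" (420x560x3 uint8, red, green, blue), "range_z" (420x560 float32, m along the optical axis (not along the pixel's ray), 0 where there is no reading), "intrinsics" (3x3 intrinsics, pixels), "camera_from_world" (4x4, takes a point from world to camera coordinates). Camera axes: x right, y down, z forward; pixel columns grow to the right and rows downward; lengths in m; the calibration is good to about 2 mm. A picture is of the moment at which its call begins.
- ctrl.close_job(): hands the job in, once; it reports no verdict.
The state is a dict: "time": time; "joint_positions": joint angles; "joint_velocities": joint speeds; "tau": joint torques, N m; "tcp_pos": TCP position; "tool_rot": TCP orientation; "contact_force": force on the tool from outside, world axes, zero at the start; "ft_torque": the same for the moment, N m; "width": finger opening in m.
Only numpy, scipy, OpenCV 4.12 (cv2) and the standard library are available. Lean on these libraries where they do the work, as an engineer would, in place of code of your own. Each camera call takes 0.05 s, during which the arm holds its last target. There are 200 camera calls.

TASK

Test both empty dispensing syringes in the holder by pushing each plunger gently down by its yellow spring cap: the sound one goes fully home and stays in the holder like that. If a plunger's resistance rises before it is home, stop at once without bottoming the spring cap, leave the plunger where it stopped, and set that syringe down (not dropped) upright on the floor of the red reject bin. Do not disturb the other things on the bench.

Things in the scene. Friction and masses are not known exactly. Their poses are not given: they have to be found in the camera images.
- syringe_a: Loose empty syringe, about 170 g, upright in a hole of the holder (lift 30 mm to free it). Opaque blue barrel 30 mm across, 90 mm tall, dark steel foot 42 mm across, 28 mm tall, 34 mm lip on its top 4 mm. White rod, 26 mm stop flange 3 mm thick; above it the yellow thumb cap. Origin: centre of the foot's underside, z up. Hold it by barrel or cap: plunger drag carries its weight, it does not pull out.
- plunger_a (a joint): Depth of plunger a (m): 0 fully out, 0.032 fully home (flange on the barrel's top). Starts 0 to 6 mm in. A sound plunger slides home with a steady drag of 3 to 4 N and stays where left; a faulty one meets a hard lump hidden in the barrel after about 15 mm and goes no farther. One of the two syringes is faulty; nothing outside, neither name nor place, shows which.
- cap_a (a joint): How far the spring-loaded thumb cap a is pressed towards the flange (m): 0 relaxed, 0.012 bottomed hard. Spring 1.2 N per mm, so it shows the push: about 3 mm while the plunger slides freely, then growing as fast as the hand moves once the plunger stands still. Keep it under 9.5 mm (11 N). Springs back when let go.
- cap_a_top (a point): Centre of the top of the yellow thumb cap of syringe_a: push straight down here. Cap round, 26 mm across, 13 mm tall, with a 12 mm gap (spring) below it to the flange. Cap relaxed, this point is 150 mm above the syringe's foot with the plunger fully out, 118 mm with it fully home.
- syringe_b: Loose empty syringe, about 170 g, upright in a hole of the holder (lift 30 mm to free it). Opaque blue barrel 30 mm across, 90 mm tall, dark steel foot 42 mm across, 28 mm tall, 34 mm lip on its top 4 mm. White rod, 26 mm stop flange 3 mm thick; above it the yellow thumb cap. Origin: centre of the foot's underside, z up. Hold it by barrel or cap: plunger drag carries its weight, it does not pull out.
- plunger_b (a joint): Depth of plunger b (m): 0 fully out, 0.032 fully home (flange on the barrel's top). Starts 0 to 6 mm in. A sound plunger slides home with a steady drag of 3 to 4 N and stays where left; a faulty one meets a hard lump hidden in the barrel after about 15 mm and goes no farther. One of the two syringes is faulty; nothing outside, neither name nor place, shows which.
- cap_b (a joint): How far the spring-loaded thumb cap b is pressed towards the flange (m): 0 relaxed, 0.012 bottomed hard. Spring 1.2 N per mm, so it shows the push: about 3 mm while the plunger slides freely, then growing as fast as the hand moves once the plunger stands still. Keep it under 9.5 mm (11 N). Springs back when let go.
- cap_b_top (a point): Centre of the top of the yellow thumb cap of syringe_b: push straight down here. Cap round, 26 mm across, 13 mm tall, with a 12 mm gap (spring) below it to the flange. Cap relaxed, this point is 150 mm above the syringe's foot with the plunger fully out, 118 mm with it fully home.
- rack: Aluminium holder block fixed to the bench, 80 x 210 x 40 mm (x, y, z of its own frame); origin at the centre of its underside. Two holes 45 mm wide and 30 mm deep, at y = -55 mm and +55 mm of its frame; the syringes' feet stand on the hole floors, 10 mm above the bench.
- bin: Red open reject bin fixed to the bench, 130 x 130 x 35 mm, walls and floor 4 mm thick; origin at the centre of its underside.
- spool: Bystander: spool of purple wire with black flanges, 56 mm across, 45 mm tall; origin at its foot. Leave it alone.
- sink: Bystander: finned metal heat sink, 50 x 50 x 21 mm; origin at its underside. Leave it alone.
- blue_tape: Bystander: roll of blue tape lying flat, 60 mm across, 18 mm tall; origin at its underside. Leave it alone.

How it is judged:
At the end, for the whole second after the job is handed in: One plunger at least 29.5 mm in, its syringe upright (0.15 rad) with its foot down in a hole of the holder; the other plunger 12 to 20 mm in, where it bound, its syringe upright (0.15 rad) on the floor of the red bin, within its walls; both at rest (((value of joint plunger_a above 0.0295 m and value of joint plunger_b between 0.012 and 0.02 m and x of syringe_a in the frame of rack between -0.006 and 0.006 m and y of syringe_a in the frame of rack between -0.065 and 0.065 m and z of syringe_a in the frame of rack between 0.006 and 0.014 m and angle between each of syringe_a, syringe_b's own z axis and vertical below 0.15 rad and x of syringe_b in the frame of bin between -0.061 and 0.061 m and y of syringe_b in the frame of bin between -0.061 and 0.061 m and z of syringe_b in the frame of bin between -0.002 and 0.012 m and linear speed of each of syringe_a, syringe_b below 0.02 m/s) or (value of joint plunger_b above 0.0295 m and value of joint plunger_a between 0.012 and 0.02 m and x of syringe_b in the frame of rack between -0.006 and 0.006 m and y of syringe_b in the frame of rack between -0.065 and 0.065 m and z of syringe_b in the frame of rack between 0.006 and 0.014 m and angle between each of syringe_b, syringe_a's own z axis and vertical below 0.15 rad and x of syringe_a in the frame of bin between -0.061 and 0.061 m and y of syringe_a in the frame of bin between -0.061 and 0.061 m and z of syringe_a in the frame of bin between -0.002 and 0.012 m and linear speed of each of syringe_b, syringe_a below 0.02 m/s))); the robot touches nothing.
It fails at once if a spring cap pressed beyond 9.5 mm (pushed harder than about 11 N) (value of joint any of cap_a, cap_b above 0.0095 m).
It fails at once if a syringe dropped (falls faster than 0.6 m/s out of the gripper) ((linear speed of syringe_a above 0.6 m/s and contact force between the fingers and syringe_a below 0.1 N) or (linear speed of syringe_b above 0.6 m/s and contact force between the fingers and syringe_b below 0.1 N)).
It fails at once if a bystander moved more than 20 mm (distance of any of spool, sink, blue_tape from where it was at the start of the episode above 0.02 m).
It also fails if it takes over 53 s, if anything falls off the work surface, if the arm or the gripper's body presses on something with over 40 N, if the wrist force passes 120 N, or if a joint passes its speed limit or range.

## Working session

There is one attempt and no reset: what is moved stays moved. The work goes in short steps, Python scripts to look and compute and a tool call to move; the robot and the scene stay as the last step left them, time stands still between calls to the robot, and variables do not carry over. Pictures are saved under pics/ and viewed, about 8 in all and at most 12, crops included, and the job is handed in when it is done.

Besides the shell and the picture viewer there is one more tool, called after ">>>" as name(argument=value, ...) on one line, values as JSON. play_rows: Moves the arm, as the interface text tells. Its arguments: {"type":"object","properties":{"increments":{"type":"array"},"grip":{"type":"number"},"force":{"type":"number"}},"required":["increments"]}

```bash
mkdir -p pics
cat > h.py <<'E'
from station import ctrl
import numpy as np, cv2
def snap(n,save=None):
    s=ctrl.snapshot(n)
    if save: cv2.imwrite('pics/'+save+'.png',s['pixels'][...,::-1])
    return s
def pts(s):
    K=s['intrinsics'];z=s['range_z'];h,w=z.shape
    u,v=np.meshgrid(np.arange(w),np.arange(h))
    c=np.stack([(u-K[0,2])/K[0,0]*z,(v-K[1,2])/K[1,1]*z,z],-1)
    M=np.linalg.inv(s['camera_from_world'])
    return c@M[:3,:3].T+M[:3,3]
E
python3 - <<'E'
from h import *
import json
st=ctrl.read_state();print(st)
for n in('scene','top'):
    s=snap(n,n+'0');p=pts(s);hsv=cv2.cvtColor(s['pixels'],cv2.COLOR_RGB2HSV)
    print(n,np.linalg.inv(s['camera_from_world']).round(3).tolist(),s['intrinsics'].tolist())
    for c,lo,hi in(('yellow',(20,120,100),(35,255,255)),('red',(0,150,70),(6,255,255)),('blue',(100,120,50),(125,255,255))):
        m=cv2.inRange(hsv,lo,hi);k,l,stt,ce=cv2.connectedComponentsWithStats(m)
        for i in range(1,k):
            if stt[i,4]>60:
                q=p[(l==i)&(s['range_z']>0)]
                print(c,ce[i].round(1),stt[i,4],q.min(0).round(3),q.max(0).round(3),np.median(q,0).round(3))
E
```

```text
{'time': 0.0, 'joint_positions': array([-1.29502197e+00,  1.51014192e-01,  1.43803604e+00, -1.76021995e-06,
        1.55381335e+00, -1.33989978e-01]), 'joint_velocities': array([ 6.29219398e-05, -1.25425313e-04, -1.65461882e-03, -1.08889779e-03,
        3.16751492e-04, -2.91927985e-04]), 'tau': array([-4.00551377e-03, -7.13056040e+01, -5.70875359e+01, -4.76608711e-04,
        8.90526484e-03, -1.58596038e-05]), 'tcp_pos': array([ 0.22899333, -0.52715925,  0.23065692]), 'tool_rot': array([ 9.79084764e-01,  2.03451765e-01, -4.58892950e-05, -6.33803029e-04]), 'contact_force': array([ 0.07333769, -0.26382732, -0.57247551]), 'ft_torque': array([-0.01897242,  0.02162874,  0.02080007]), 'width': 0.08533905213783671}
scene [[0.771, -0.25, 0.586, 0.028], [-0.637, -0.327, 0.698, -0.776], [0.017, -0.911, -0.411, 0.474], [0.0, 0.0, 0.0, 1.0]] [[381.5533447626069, 0.0, 287.23712127689777], [0.0, 381.5533447626069, 210.118930290801], [0.0, 0.0, 1.0]]
yellow [501.1 161.3] 197 [ 0.88  -0.481  0.195] [ 1.011 -0.406  0.238] [ 0.936 -0.441  0.226]
yellow [366.2 235.4] 140 [ 0.268 -0.588  0.004] [ 0.761 
[... 1436 characters left out ...]
017]
red [  7.4 198. ] 154 [0.546 0.445 0.012] [0.647 0.473 0.057] [0.588 0.457 0.034]
red [249.2 228.3] 3215 [ 0.441 -0.176 -0.001] [ 0.579 -0.046  0.043] [ 0.509 -0.109  0.007]
blue [97.6 60.3] 202 [0.83  0.178 0.   ] [0.969 0.266 0.213] [0.843 0.19  0.208]
blue [301.4 156.5] 309 [ 0.649 -0.267  0.002] [ 0.711 -0.206  0.026] [ 0.677 -0.236  0.02 ]
blue [177.9 203.1] 220 [0.55  0.04  0.002] [0.597 0.072 0.036] [0.569 0.056 0.031]
blue [325.5 209.4] 104 [ 0.528 -0.308  0.03 ] [ 0.554 -0.271  0.136] [ 0.534 -0.282  0.099]
blue [373.7 211.6] 118 [ 0.52  -0.413  0.04 ] [ 0.551 -0.379  0.134] [ 0.526 -0.387  0.091]
blue [ 19.4 275.4] 98 [0.4   0.408 0.006] [0.421 0.44  0.029] [0.411 0.425 0.019]
```

View pics/scene0.png

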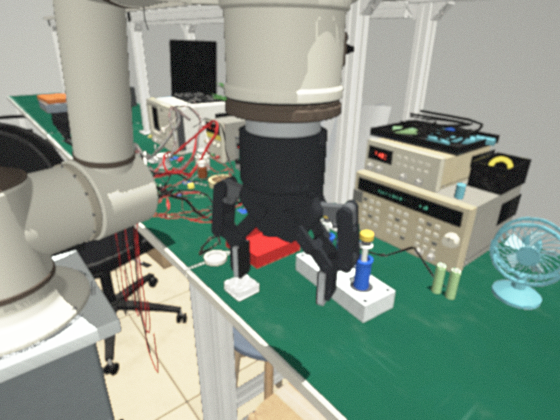

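View pics/top0.png

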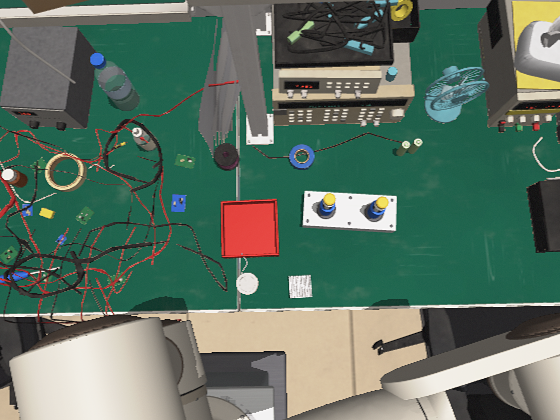

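The scene view shows the robot in front of the holder, with one syringe visible at about (367,260). The top view shows yellow caps at (327,200) and (380,204), the holder around (350,210) and the bin at (249,228). The tape is at (301,156), the heat sink at (300,287), the white roundel at (247,283) and the spool at (226,155). A post has its base near (260,135). Next I'll measure these precisely.

```bash
cat >> h.py <<'E'
def ray(s,uv,z):
    M=np.linalg.inv(s['camera_from_world']);d=M[:3,:3]@np.linalg.inv(s['intrinsics'])@np.array([uv[0],uv[1],1.])
    return M[:3,3]+d*(z-M[2,3])/d[2]
def tops(s):
    p=pts(s);hsv=cv2.cvtColor(s['pixels'],cv2.COLOR_RGB2HSV)
    m=cv2.inRange(hsv,(18,90,90),(36,255,255));k,l,stt,ce=cv2.connectedComponentsWithStats(m)
    for i in range(1,k):
        q=p[(l==i)]; q=q[(q[:,2]>.1)]
        if stt[i,4]>25 and len(q) and abs(np.median(q[:,0])-.53)<.08 and abs(np.median(q[:,1])+.34)<.2:
            vs,us=np.where((l==i)&(p[...,2]>np.percentile(q[:,2],75)-.004))
            zz=np.median(p[vs,us,2]);(cx,cy),r=cv2.minEnclosingCircle(np.stack([us,vs],1).astype(np.float32))
            print('cap',ce[i].round(1),len(us),'z',zz.round(4),'q',np.percentile(q[:,2],[10,50,90]).round(4),'mean',p[vs,us].mean(0).round(4),'circ',ray(s,(cx,cy),zz).round(4),r)
E
python3 - <<'E'
from h import *
for _ in range(2):
    s=snap('top');tops(s)
p=pts(s);hsv=cv2.cvtColor(s['pixels'],cv2.COLOR_RGB2HSV)
m=((p[...,2]>.03)&(p[...,2]<.05)&(p[...,0]>.4)&(p[...,0]<.65)&(p[...,1]<-.2)&(p[...,1]>-.5)).astype(np.uint8)
m=cv2.morphologyEx(m,cv2.MORPH_OPEN,np.ones((3,3)))
q=p[m>0][:,:2].astype(np.float32);print('rack3d',cv2.minAreaRect(q*1000))
w=cv2.inRange(hsv,(0,0,120),(180,60,255));w[:170]=0;w[250:]=0;w[:,:290]=0;w[:,410:]=0
c=max(cv2.findContours(w,0,2)[0],key=cv2.contourArea);b=cv2.boxPoints(cv2.minAreaRect(c));B=np.array([ray(s,x,.04) for x in b]);print(B.round(4),B.mean(0))
r=cv2.inRange(hsv,(0,120,60),(8,255,255));r[:,:210]=0;r[:,290:]=0;r[:180]=0;r[280:]=0
c=max(cv2.findContours(r,0,2)[0],key=cv2.contourArea);b=cv2.boxPoints(cv2.minAreaRect(c));B=np.array([ray(s,x,.035) for x in b]);print('bin',B.round(4),B.mean(0))
f=(r>0)&(abs(p[...,2]-.004)<.006);print('floor',np.median(p[f],0),p[f].min(0),p[f].max(0))
# tape, spool, nearby tall things
t=(p[...,0]>.25)&(p[...,0]<.75)&(p[...,1]>-.55)&(p[...,1]<0)&(p[...,2]>.06)
q=p[t];print('tall',np.c_[q[::60]].round(3).tolist()[:40])
E
```

```text
cap [328.9 198.9] 104 z 0.16 q [0.1572 0.1598 0.1622] mean [ 0.544  -0.286   0.1601] circ [ 0.544  -0.2862  0.16  ] 5.906674861907959
cap [381.8 202.2] 102 z 0.1579 q [0.1546 0.1576 0.1602] mean [ 0.5327 -0.3924  0.168 ] circ [ 0.5348 -0.3945  0.1579] 6.085023403167725
cap [329.  198.9] 103 z 0.1601 q [0.1575 0.1601 0.1625] mean [ 0.542  -0.2853  0.1703] circ [ 0.5441 -0.2858  0.1601] 5.798645973205566
cap [381.7 202.3] 109 z 0.1573 q [0.1545 0.1571 0.1593] mean [ 0.5349 -0.3946  0.1573] circ [ 0.5349 -0.3945  0.1573] 6.082026958465576
rack3d ((540.8265380859375, -340.5090026855469), (210.41986083984375, 81.32231140136719), 85.19770812988281)
[[ 0.5084 -0.2322  0.04  ]
 [ 0.5904 -0.2389  0.04  ]
 [ 0.573  -0.4521  0.04  ]
 [ 0.4918 -0.4427  0.04  ]] [ 0.54087834 -0.34146611  0.04      ]
bin [[ 0.5759 -0.046   0.035 ]
 [ 0.5725 -0.1785  0.035 ]
 [ 0.4381 -0.1758  0.035 ]
 [ 0.441  -0.0461  0.035 ]] [ 0.50688714 -0.11162328  0.035     ]
floor [ 0.50875375 -0.11030055  0.00627406] [ 0.44235523 -0.176302   -0.00101855] [ 0.58000578 -0.04653012  0.0099883 ]
tall [[0.72, -0.001, 0.599], [0
[... 228 characters left out ...]
 0.614], [0.702, -0.228, 0.609], [0.715, -0.059, 0.597], [0.701, -0.139, 0.613], [0.716, -0.006, 0.596], [0.702, -0.087, 0.612], [0.702, -0.162, 0.608], [0.713, -0.045, 0.596], [0.702, -0.124, 0.608], [0.713, -0.009, 0.596], [0.701, -0.089, 0.61], [0.737, -0.161, 0.55], [0.71, -0.053, 0.595], [0.732, -0.129, 0.556], [0.708, -0.026, 0.597], [0.737, -0.102, 0.548], [0.709, -0.003, 0.595], [0.708, -0.08, 0.593], [0.737, -0.162, 0.542], [0.705, -0.061, 0.596], [0.734, -0.144, 0.545], [0.704, -0.048, 0.596], [0.741, -0.132, 0.533], [0.703, -0.039, 0.597], [0.733, -0.126, 0.543], [0.702, -0.033, 0.596], [0.734, -0.123, 0.539], [0.701, -0.034, 0.595], [0.735, -0.127, 0.535], [0.702, -0.035, 0.591]]
```

```bash
cat >> h.py <<'E'
from scipy.spatial.transform import Rotation as R
def go(x,y,z,yaw=None):
    """tool-frame shift (mm), and turn so that tool y points along world angle yaw (mod pi)"""
    st=ctrl.read_state();Rm=R.from_quat(st['tool_rot']).as_matrix()
    d=Rm.T@(np.array([x,y,z])-st['tcp_pos'])*1000
    a=np.arctan2(Rm[1,1],Rm[0,1]);print('t',round(st['time'],2),'shift',d.round(1),'tooly',a.round(3),'tcp',st['tcp_pos'].round(4))
    if yaw is not None:
        t=(-(yaw-a)+np.pi/2)%np.pi-np.pi/2;print('turn',t.round(3))
E
python3 -c "
from h import *
go(.5445,-.286,.20,-.084)"
```

```text
t 0.2 shift [385.5 -95.6  31. ] tooly -1.161 tcp [ 0.229  -0.5273  0.2309]
turn -1.077
```

>>> play_rows(increments=[{"x": 36,"y": -9,"z": 0,"turn": -0.1},{"x": 72,"y": -18,"z": 0,"turn": -0.22},{"x": 110,"y": -27,"z": 0,"turn": -0.34},{"x": 150,"y": -37,"z": 0,"turn": -0.46},{"x": 190,"y": -47,"z": 5,"turn": -0.58},{"x": 230,"y": -57,"z": 10,"turn": -0.7},{"x": 270,"y": -67,"z": 15,"turn": -0.82},{"x": 310,"y": -77,"z": 20,"turn": -0.94},{"x": 350,"y": -87,"z": 25,"turn": -1.03},{"x": 385,"y": -96,"z": 30,"turn": -1.077}], grip=-1, force=40)

```text
time: 1.03
tcp_pos: [0.5456, -0.2839, 0.2009]
tool_rot: [0.734, 0.679, 0.0, -0.0]
contact_force: [0.4, -0.8, -0.2]
width: 0.0001
```

```bash
python3 -c "
from h import *
go(.5445,-.286,.165,-.084);print(ctrl.read_state()['contact_force'])"
```

```text
t 1.03 shift [-2.2 -1.  35.9] tooly -0.078 tcp [ 0.5456 -0.2839  0.2009]
turn 0.006
[ 0.4341768  -0.80515171 -0.16574413]
```

>>> play_rows(increments=[{"z": 5},{"z": 12},{"z": 19},{"z": 26},{"z": 31},{"z": 34},{"z": 34},{"z": 34},{"z": 34},{"z": 34}])

```text
schema error: expected keys x, y, z, turn
```

>>> play_rows(increments=[{"x": 0,"y": 0,"z": 5,"turn": 0},{"x": 0,"y": 0,"z": 12,"turn": 0},{"x": 0,"y": 0,"z": 19,"turn": 0},{"x": 0,"y": 0,"z": 26,"turn": 0},{"x": 0,"y": 0,"z": 31,"turn": 0},{"x": 0,"y": 0,"z": 34,"turn": 0},{"x": 0,"y": 0,"z": 34,"turn": 0},{"x": 0,"y": 0,"z": 34,"turn": 0},{"x": 0,"y": 0,"z": 34,"turn": 0},{"x": 0,"y": 0,"z": 34,"turn": 0}])

```text
time: 1.87
tcp_pos: [0.544, -0.2861, 0.1677]
tool_rot: [0.736, 0.677, 0.0, 0.0]
contact_force: [0.6, 0.5, -0.4]
width: 0.0003
```

```bash
python3 -c "
from h import *
go(.5445,-.286,.165,-.084)
s=snap('scene','s1');im=s['pixels'][120:320,250:450,::-1];cv2.imwrite('pics/s1c.png',cv2.resize(im,(800,800))[100:700]);print(ctrl.read_state()['contact_force'])"
```

```text
t 1.87 shift [0.1 0.5 2.7] tooly -0.084 tcp [ 0.544  -0.2861  0.1677]
turn -0.0
[ 0.81318391  0.22666452 -0.37446643]
```

View pics/s1c.png

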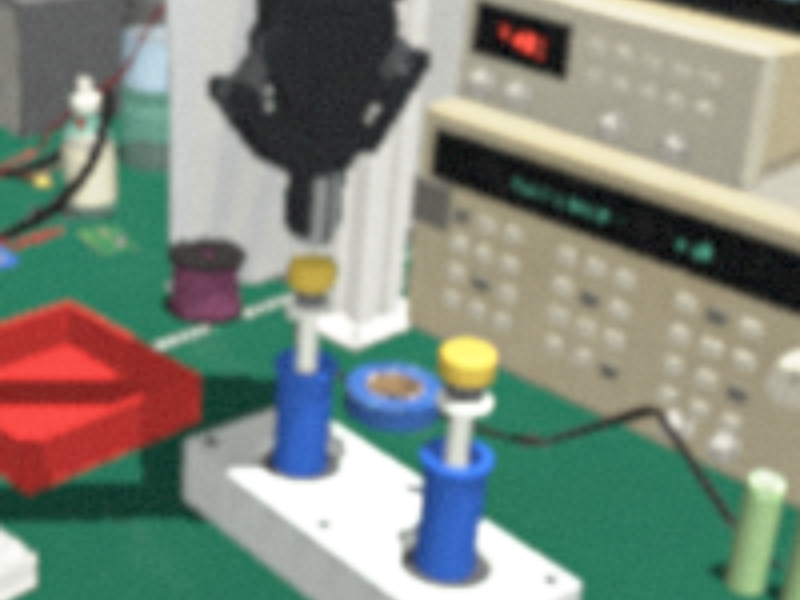

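The crop shows the closed fingertips centred over the inner syringe's cap at (312,270), with a small gap. Now I'll push gently.

>>> play_rows(increments=[{"x": 0,"y": 0,"z": 2,"turn": 0},{"x": 0,"y": 0,"z": 4,"turn": 0},{"x": 0,"y": 0,"z": 6,"turn": 0},{"x": 0,"y": 0,"z": 8,"turn": 0},{"x": 0,"y": 0,"z": 9,"turn": 0},{"x": 0,"y": 0,"z": 10,"turn": 0},{"x": 0,"y": 0,"z": 11,"turn": 0},{"x": 0,"y": 0,"z": 12,"turn": 0},{"x": 0,"y": 0,"z": 12,"turn": 0},{"x": 0,"y": 0,"z": 12,"turn": 0}])

```text
time: 2.75
tcp_pos: [0.544, -0.2859, 0.1555]
tool_rot: [0.736, 0.677, 0.0, 0.0]
contact_force: [-0.1, 0.6, 3.6]
width: 0.0003
```

>>> play_rows(increments=[{"x": 0,"y": 0,"z": 1,"turn": 0},{"x": 0,"y": 0,"z": 2,"turn": 0},{"x": 0,"y": 0,"z": 3,"turn": 0},{"x": 0,"y": 0,"z": 4,"turn": 0},{"x": 0,"y": 0,"z": 5,"turn": 0},{"x": 0,"y": 0,"z": 5,"turn": 0},{"x": 0,"y": 0,"z": 5,"turn": 0},{"x": 0,"y": 0,"z": 5,"turn": 0},{"x": 0,"y": 0,"z": 5,"turn": 0},{"x": 0,"y": 0,"z": 5,"turn": 0}])

```text
time: 3.58
tcp_pos: [0.5439, -0.2859, 0.1503]
tool_rot: [0.736, 0.677, 0.0, -0.0]
contact_force: [-0.5, 0.6, 3.0]
width: -0.0
```

>>> play_rows(increments=[{"x": 0,"y": 0,"z": 1,"turn": 0},{"x": 0,"y": 0,"z": 2,"turn": 0},{"x": 0,"y": 0,"z": 3,"turn": 0},{"x": 0,"y": 0,"z": 4,"turn": 0},{"x": 0,"y": 0,"z": 4,"turn": 0},{"x": 0,"y": 0,"z": 4,"turn": 0},{"x": 0,"y": 0,"z": 4,"turn": 0},{"x": 0,"y": 0,"z": 4,"turn": 0},{"x": 0,"y": 0,"z": 4,"turn": 0},{"x": 0,"y": 0,"z": 4,"turn": 0}])

```text
time: 4.42
tcp_pos: [0.5439, -0.2859, 0.1463]
tool_rot: [0.736, 0.677, 0.0, -0.0]
contact_force: [-0.7, 0.7, 2.6]
width: -0.0001
```

>>> play_rows(increments=[{"x": 0,"y": 0,"z": 1,"turn": 0},{"x": 0,"y": 0,"z": 2,"turn": 0},{"x": 0,"y": 0,"z": 2,"turn": 0},{"x": 0,"y": 0,"z": 2,"turn": 0},{"x": 0,"y": 0,"z": 2,"turn": 0},{"x": 0,"y": 0,"z": 2,"turn": 0},{"x": 0,"y": 0,"z": 2,"turn": 0},{"x": 0,"y": 0,"z": 2,"turn": 0},{"x": 0,"y": 0,"z": 2,"turn": 0},{"x": 0,"y": 0,"z": 2,"turn": 0}])

```text
time: 5.25
tcp_pos: [0.544, -0.2859, 0.1443]
tool_rot: [0.736, 0.677, 0.0, -0.0]
contact_force: [-0.1, 0.2, 2.0]
width: 0.0001
```

>>> play_rows(increments=[{"x": 0,"y": 0,"z": 1,"turn": 0},{"x": 0,"y": 0,"z": 2,"turn": 0},{"x": 0,"y": 0,"z": 3,"turn": 0},{"x": 0,"y": 0,"z": 3,"turn": 0},{"x": 0,"y": 0,"z": 3,"turn": 0},{"x": 0,"y": 0,"z": 3,"turn": 0},{"x": 0,"y": 0,"z": 3,"turn": 0},{"x": 0,"y": 0,"z": 3,"turn": 0},{"x": 0,"y": 0,"z": 3,"turn": 0},{"x": 0,"y": 0,"z": 3,"turn": 0}])

```text
time: 6.08
tcp_pos: [0.544, -0.2859, 0.1413]
tool_rot: [0.736, 0.677, 0.0, -0.0]
contact_force: [-0.2, -0.4, 5.2]
width: -0.0002
```

>>> play_rows(increments=[{"x": 0,"y": 0,"z": 0.5,"turn": 0},{"x": 0,"y": 0,"z": 1,"turn": 0},{"x": 0,"y": 0,"z": 1.5,"turn": 0},{"x": 0,"y": 0,"z": 1.5,"turn": 0},{"x": 0,"y": 0,"z": 1.5,"turn": 0},{"x": 0,"y": 0,"z": 1.5,"turn": 0},{"x": 0,"y": 0,"z": 1.5,"turn": 0},{"x": 0,"y": 0,"z": 1.5,"turn": 0},{"x": 0,"y": 0,"z": 1.5,"turn": 0},{"x": 0,"y": 0,"z": 1.5,"turn": 0}])

```text
time: 6.92
tcp_pos: [0.544, -0.2859, 0.1399]
tool_rot: [0.736, 0.677, 0.0, 0.0]
contact_force: [-1.0, 0.5, 6.0]
width: -0.0
```

The resistance rose over the last two small steps (about 3 → 5.2 → 6.0 N) at roughly 15 mm depth, so this syringe is faulty. I'm lifting off and moving to the other one.

>>> play_rows(increments=[{"x": 0,"y": 0,"z": -15,"turn": 0},{"x": 0,"y": 0,"z": -35,"turn": 0},{"x": -10,"y": 0,"z": -42,"turn": 0},{"x": -35,"y": 0,"z": -42,"turn": 0},{"x": -70,"y": 0,"z": -42,"turn": 0},{"x": -95,"y": 0,"z": -40,"turn": 0},{"x": -109,"y": 0,"z": -36,"turn": 0},{"x": -109,"y": 0,"z": -30,"turn": 0},{"x": -109,"y": 0,"z": -26,"turn": 0},{"x": -109,"y": 0,"z": -26,"turn": 0}])

```text
time: 7.75
tcp_pos: [0.5345, -0.3935, 0.1641]
tool_rot: [0.736, 0.677, 0.0, -0.001]
contact_force: [0.1, 0.0, -0.4]
width: 0.0001
```

```bash
python3 -c "
from h import *
for i in range(4):
  s=snap('top','t2');print(ctrl.read_state()['contact_force'].round(2))
tops(s)
go(.535,-.395,.165,-.084)"
```

```text
[0.24 0.06 0.28]
[ 0.01 -0.05  0.2 ]
[-0.88 -0.52  0.06]
[-0.19 -0.05 -0.41]
t 7.95 shift [-1.3 -0.1  1.3] tooly -0.083 tcp [ 0.5352 -0.3938  0.1663]
turn 0.001
```

>>> play_rows(increments=[{"x": -1,"y": 0,"z": 2,"turn": 0},{"x": -1,"y": 0,"z": 4,"turn": 0},{"x": -1,"y": 0,"z": 6,"turn": 0},{"x": -1,"y": 0,"z": 8,"turn": 0},{"x": -1,"y": 0,"z": 10,"turn": 0},{"x": -1,"y": 0,"z": 12,"turn": 0},{"x": -1,"y": 0,"z": 14,"turn": 0},{"x": -1,"y": 0,"z": 16,"turn": 0},{"x": -1,"y": 0,"z": 16,"turn": 0},{"x": -1,"y": 0,"z": 16,"turn": 0}])

```text
time: 8.78
tcp_pos: [0.5347, -0.3956, 0.1498]
tool_rot: [0.736, 0.677, 0.0, -0.0]
contact_force: [-0.5, 0.1, 3.3]
width: 0.0002
```

>>> play_rows(increments=[{"x": 0,"y": 0,"z": 1,"turn": 0},{"x": 0,"y": 0,"z": 2,"turn": 0},{"x": 0,"y": 0,"z": 3,"turn": 0},{"x": 0,"y": 0,"z": 4,"turn": 0},{"x": 0,"y": 0,"z": 5,"turn": 0},{"x": 0,"y": 0,"z": 5,"turn": 0},{"x": 0,"y": 0,"z": 5,"turn": 0},{"x": 0,"y": 0,"z": 5,"turn": 0},{"x": 0,"y": 0,"z": 5,"turn": 0},{"x": 0,"y": 0,"z": 5,"turn": 0}])

```text
time: 9.62
tcp_pos: [0.5347, -0.3955, 0.1448]
tool_rot: [0.736, 0.677, 0.0, -0.0]
contact_force: [-0.2, 0.2, 3.3]
width: 0.0
```

>>> play_rows(increments=[{"x": 0,"y": 0,"z": 1,"turn": 0},{"x": 0,"y": 0,"z": 2,"turn": 0},{"x": 0,"y": 0,"z": 3,"turn": 0},{"x": 0,"y": 0,"z": 4,"turn": 0},{"x": 0,"y": 0,"z": 4,"turn": 0},{"x": 0,"y": 0,"z": 4,"turn": 0},{"x": 0,"y": 0,"z": 4,"turn": 0},{"x": 0,"y": 0,"z": 4,"turn": 0},{"x": 0,"y": 0,"z": 4,"turn": 0},{"x": 0,"y": 0,"z": 4,"turn": 0}])

```text
time: 10.45
tcp_pos: [0.5347, -0.3955, 0.1408]
tool_rot: [0.736, 0.677, 0.0, -0.0]
contact_force: [-0.2, -0.2, 2.3]
width: 0.0002
```

>>> play_rows(increments=[{"x": 0,"y": 0,"z": 1,"turn": 0},{"x": 0,"y": 0,"z": 2,"turn": 0},{"x": 0,"y": 0,"z": 3,"turn": 0},{"x": 0,"y": 0,"z": 4,"turn": 0},{"x": 0,"y": 0,"z": 4,"turn": 0},{"x": 0,"y": 0,"z": 4,"turn": 0},{"x": 0,"y": 0,"z": 4,"turn": 0},{"x": 0,"y": 0,"z": 4,"turn": 0},{"x": 0,"y": 0,"z": 4,"turn": 0},{"x": 0,"y": 0,"z": 4,"turn": 0}])

```text
time: 11.28
tcp_pos: [0.5347, -0.3955, 0.1368]
tool_rot: [0.736, 0.677, 0.0, -0.0]
contact_force: [0.7, 1.2, 2.1]
width: -0.0001
```

>>> play_rows(increments=[{"x": 0,"y": 0,"z": 1,"turn": 0},{"x": 0,"y": 0,"z": 2,"turn": 0},{"x": 0,"y": 0,"z": 3,"turn": 0},{"x": 0,"y": 0,"z": 4,"turn": 0},{"x": 0,"y": 0,"z": 5,"turn": 0},{"x": 0,"y": 0,"z": 6,"turn": 0},{"x": 0,"y": 0,"z": 7,"turn": 0},{"x": 0,"y": 0,"z": 8,"turn": 0},{"x": 0,"y": 0,"z": 8,"turn": 0},{"x": 0,"y": 0,"z": 8,"turn": 0}])

```text
time: 12.12
tcp_pos: [0.5347, -0.3955, 0.1287]
tool_rot: [0.736, 0.677, 0.0, -0.0]
contact_force: [-0.2, 0.3, 2.3]
width: -0.0002
```

>>> play_rows(increments=[{"x": 0,"y": 0,"z": 1,"turn": 0},{"x": 0,"y": 0,"z": 2,"turn": 0},{"x": 0,"y": 0,"z": 3,"turn": 0},{"x": 0,"y": 0,"z": 4,"turn": 0},{"x": 0,"y": 0,"z": 4,"turn": 0},{"x": 0,"y": 0,"z": 4,"turn": 0},{"x": 0,"y": 0,"z": 4,"turn": 0},{"x": 0,"y": 0,"z": 4,"turn": 0},{"x": 0,"y": 0,"z": 4,"turn": 0},{"x": 0,"y": 0,"z": 4,"turn": 0}])

```text
time: 12.95
tcp_pos: [0.5347, -0.3955, 0.1248]
tool_rot: [0.736, 0.677, 0.0, -0.0]
contact_force: [0.1, 0.3, 4.2]
width: -0.0004
```

>>> play_rows(increments=[{"x": 0,"y": 0,"z": 0.5,"turn": 0},{"x": 0,"y": 0,"z": 1,"turn": 0},{"x": 0,"y": 0,"z": 1.5,"turn": 0},{"x": 0,"y": 0,"z": 2,"turn": 0},{"x": 0,"y": 0,"z": 2,"turn": 0},{"x": 0,"y": 0,"z": 2,"turn": 0},{"x": 0,"y": 0,"z": 2,"turn": 0},{"x": 0,"y": 0,"z": 2,"turn": 0},{"x": 0,"y": 0,"z": 2,"turn": 0},{"x": 0,"y": 0,"z": 2,"turn": 0}])

```text
time: 13.78
tcp_pos: [0.5347, -0.3956, 0.1229]
tool_rot: [0.736, 0.677, 0.0, 0.0]
contact_force: [-0.6, -0.0, 4.9]
width: 0.0002
```

>>> play_rows(increments=[{"x": 0,"y": 0,"z": 0.5,"turn": 0},{"x": 0,"y": 0,"z": 1,"turn": 0},{"x": 0,"y": 0,"z": 1.5,"turn": 0},{"x": 0,"y": 0,"z": 1.5,"turn": 0},{"x": 0,"y": 0,"z": 1.5,"turn": 0},{"x": 0,"y": 0,"z": 1.5,"turn": 0},{"x": 0,"y": 0,"z": 1.5,"turn": 0},{"x": 0,"y": 0,"z": 1.5,"turn": 0},{"x": 0,"y": 0,"z": 1.5,"turn": 0},{"x": 0,"y": 0,"z": 1.5,"turn": 0}])

```text
time: 14.62
tcp_pos: [0.5348, -0.3956, 0.1216]
tool_rot: [0.736, 0.677, 0.0, 0.0]
contact_force: [-0.6, 1.3, 7.4]
width: 0.0002
```

Home is confirmed: the force rose to 7.4 N with the tip where full travel predicts. I'm retracting clear to look.

>>> play_rows(increments=[{"x": 0,"y": 0,"z": -10,"turn": 0},{"x": 0,"y": 0,"z": -30,"turn": 0},{"x": 0,"y": 0,"z": -60,"turn": 0},{"x": 0,"y": -15,"z": -85,"turn": 0},{"x": 20,"y": -40,"z": -98,"turn": 0},{"x": 45,"y": -75,"z": -98,"turn": 0},{"x": 70,"y": -105,"z": -98,"turn": 0},{"x": 95,"y": -130,"z": -98,"turn": 0},{"x": 109,"y": -140,"z": -98,"turn": 0},{"x": 109,"y": -140,"z": -98,"turn": 0}])

```text
time: 15.45
tcp_pos: [0.4028, -0.2728, 0.2204]
tool_rot: [0.736, 0.677, 0.0, 0.0]
contact_force: [-0.1, -0.4, -0.5]
width: -0.0001
```

```bash
python3 -c "
from h import *
for i in range(2):
  s=snap('top','t3');tops(s)
go(.5445,-.286,.22,-.084)
s=snap('scene','s3');im=s['pixels'][120:320,200:450,::-1];cv2.imwrite('pics/s3c.png',cv2.resize(im,(750,600)))"
```

```text
cap [379.5 204.6] 100 z 0.1298 q [0.1264 0.1296 0.132 ] mean [ 0.5352 -0.3947  0.13  ] circ [ 0.5351 -0.3945  0.1298] 5.869747161865234
cap [379.5 204.6] 104 z 0.1297 q [0.127  0.1296 0.1322] mean [ 0.5352 -0.3949  0.1299] circ [ 0.5351 -0.3945  0.1297] 5.869747161865234
t 15.55 shift [  0.9 140.5   0.2] tooly -0.084 tcp [ 0.4044 -0.2751  0.22  ]
turn 0.0
```

View pics/s3c.png

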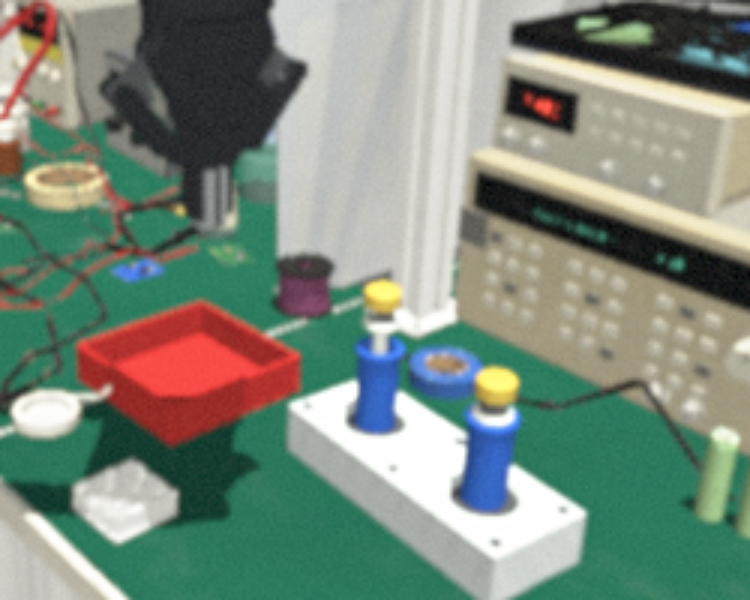

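The crop shows the outer syringe at (495,430) with its flange on the barrel top (cap 0.130 m against 0.128 expected). The inner one at (380,360) is stopped halfway, and bin and bystanders are in place. Next I'll grasp the inner barrel near its top, clear of the cap.

>>> play_rows(increments=[{"x": 0,"y": 20,"z": 0,"turn": 0},{"x": 1,"y": 50,"z": 0,"turn": 0},{"x": 1,"y": 85,"z": 0,"turn": 0},{"x": 1,"y": 115,"z": 0,"turn": 0},{"x": 1,"y": 135,"z": 0,"turn": 0},{"x": 1,"y": 140,"z": 0,"turn": 0},{"x": 1,"y": 140,"z": 8,"turn": 0},{"x": 1,"y": 140,"z": 20,"turn": 0},{"x": 1,"y": 140,"z": 30,"turn": 0},{"x": 1,"y": 140,"z": 30,"turn": 0}], grip=1, force=30)

```text
time: 16.43
tcp_pos: [0.5424, -0.2856, 0.1863]
tool_rot: [0.736, 0.677, -0.0, -0.002]
contact_force: [0.3, -0.2, 0.5]
width: 0.0853
```

>>> play_rows(increments=[{"x": 0,"y": 0,"z": 12,"turn": 0},{"x": 0,"y": 0,"z": 26,"turn": 0},{"x": 0,"y": 0,"z": 42,"turn": 0},{"x": 0,"y": 0,"z": 58,"turn": 0},{"x": 0,"y": 0,"z": 74,"turn": 0},{"x": 0,"y": 0,"z": 88,"turn": 0},{"x": 0,"y": 0,"z": 100,"turn": 0},{"x": 0,"y": 0,"z": 108,"turn": 0},{"x": 0,"y": 0,"z": 112,"turn": 0},{"x": 0,"y": 0,"z": 112,"turn": 0}])

```text
time: 17.27
tcp_pos: [0.5437, -0.2858, 0.0766]
tool_rot: [0.736, 0.677, -0.0, -0.0]
contact_force: [0.5, -0.3, 0.0]
width: 0.0857
```

```bash
python3 -c "
from h import *
go(.5445,-.286,.077,-.084);st=ctrl.read_state();print(st['contact_force'],st['width'])
s=snap('scene','s4');im=s['pixels'][120:320,200:450,::-1];cv2.imwrite('pics/s4c.png',cv2.resize(im,(750,600)))"
```

```text
t 17.27 shift [-0.1  0.9 -0.4] tooly -0.084 tcp [ 0.5437 -0.2858  0.0766]
turn -0.0
[ 0.51198363 -0.29730495  0.0279139 ] 0.08568545436851484
```

View pics/s4c.png

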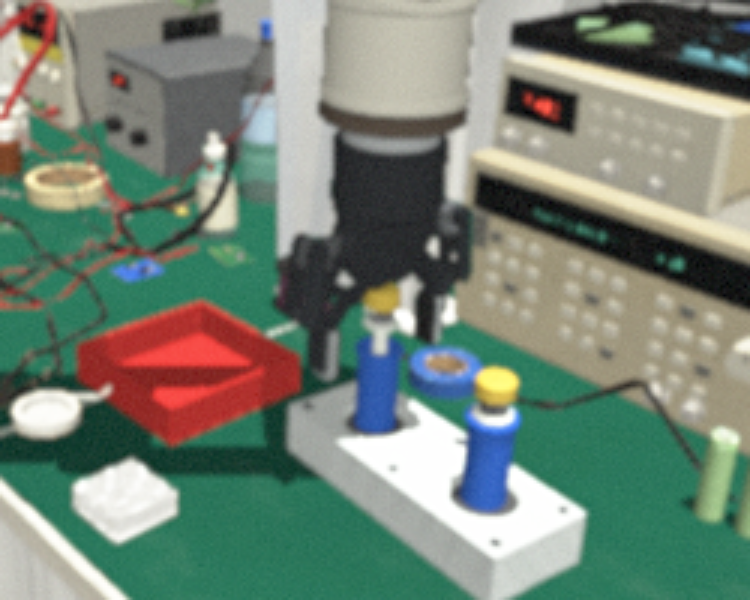

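The jaws straddle the barrel at (380,370), the cap sits just below the gripper body, and no force shows. Closing now.

>>> play_rows(increments=[{"x": 0,"y": 0,"z": 0,"turn": 0},{"x": 0,"y": 0,"z": 0,"turn": 0},{"x": 0,"y": 0,"z": 0,"turn": 0},{"x": 0,"y": 0,"z": 0,"turn": 0},{"x": 0,"y": 0,"z": 0,"turn": 0},{"x": 0,"y": 0,"z": 0,"turn": 0},{"x": 0,"y": 0,"z": 0,"turn": 0},{"x": 0,"y": 0,"z": 0,"turn": 0},{"x": 0,"y": 0,"z": 0,"turn": 0},{"x": 0,"y": 0,"z": 0,"turn": 0}], grip=-1, force=30)

```text
time: 18.15
tcp_pos: [0.5441, -0.286, 0.078]
tool_rot: [0.736, 0.677, 0.0, 0.0]
contact_force: [-2.8, 0.3, 6.4]
width: 0.0324
```

>>> play_rows(increments=[{"x": 0,"y": 0,"z": 0,"turn": 0},{"x": 0,"y": 0,"z": 0,"turn": 0},{"x": 0,"y": 0,"z": 0,"turn": 0},{"x": 0,"y": 0,"z": 0,"turn": 0},{"x": 0,"y": 0,"z": 0,"turn": 0},{"x": 0,"y": 0,"z": 0,"turn": 0},{"x": 0,"y": 0,"z": 0,"turn": 0},{"x": 0,"y": 0,"z": 0,"turn": 0},{"x": 0,"y": 0,"z": 0,"turn": 0},{"x": 0,"y": 0,"z": 0,"turn": 0}])

```text
time: 18.98
tcp_pos: [0.5441, -0.2861, 0.078]
tool_rot: [0.736, 0.677, 0.0, 0.0]
contact_force: [-1.5, 0.9, 5.8]
width: 0.0324
```

```bash
python3 -c "
from h import *
st=ctrl.read_state();print(st['contact_force'],st['width'],st['tcp_pos'],st['ft_torque'])
s=snap('scene','s5');im=s['pixels'][185:285,260:385,::-1];cv2.imwrite('pics/s5c.png',cv2.resize(im,(750,600),interpolation=cv2.INTER_CUBIC))"
```

```text
[-1.51444695  0.92245914  5.8197508 ] 0.032449558266553866 [ 0.54409842 -0.28608514  0.07797606] [0.15724822 0.26320604 0.00784916]
```

View pics/s5c.png

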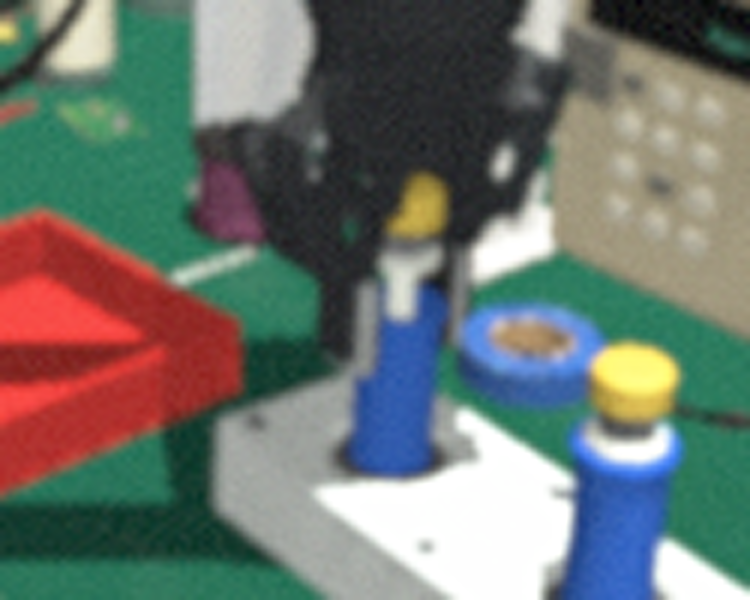

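The pads hold the barrel at its lip (width 32 mm). I'll lift slowly and check.

>>> play_rows(increments=[{"x": 0,"y": 0,"z": -2,"turn": 0},{"x": 0,"y": 0,"z": -5,"turn": 0},{"x": 0,"y": 0,"z": -10,"turn": 0},{"x": 0,"y": 0,"z": -16,"turn": 0},{"x": 0,"y": 0,"z": -24,"turn": 0},{"x": 0,"y": 0,"z": -32,"turn": 0},{"x": 0,"y": 0,"z": -40,"turn": 0},{"x": 0,"y": 0,"z": -47,"turn": 0},{"x": 0,"y": 0,"z": -52,"turn": 0},{"x": 0,"y": 0,"z": -55,"turn": 0}], force=40)

```text
time: 19.87
tcp_pos: [0.5441, -0.286, 0.1333]
tool_rot: [0.736, 0.677, 0.0, 0.0]
contact_force: [0.5, 0.3, -2.1]
width: 0.0317
```

```bash
python3 -c "
from h import *
go(.508,-.111,.133);st=ctrl.read_state();print(st['contact_force'],st['width'],st['tcp_pos'],st['ft_torque'])
s=snap('scene','s6');im=s['pixels'][150:290,220:395,::-1];cv2.imwrite('pics/s6c.png',cv2.resize(im,(750,600),interpolation=cv2.INTER_CUBIC))"
```

```text
t 19.87 shift [171.4 -50.7   0.2] tooly -0.084 tcp [ 0.5441 -0.286   0.1333]
[ 0.54933324  0.29660342 -2.05787157] 0.03172451151211704 [ 0.54413926 -0.28604494  0.13330548] [ 0.00275731 -0.01812249 -0.0192977 ]
```

View pics/s6c.png

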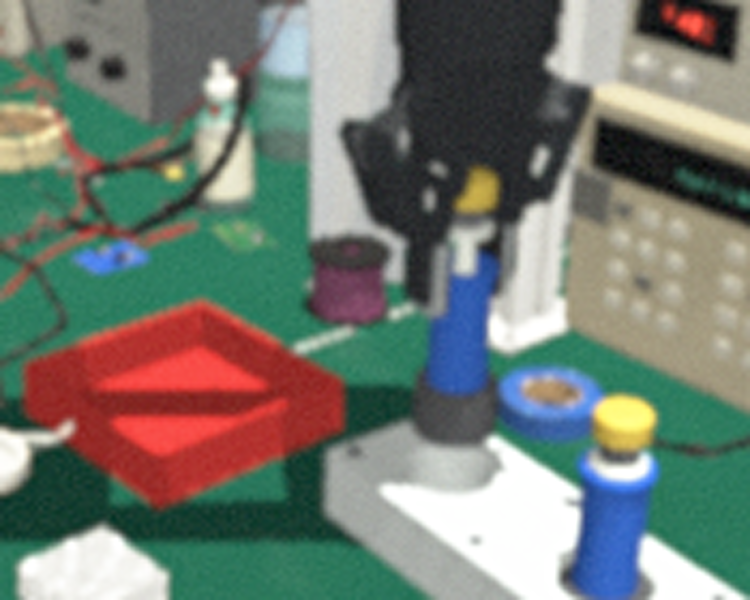

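It's lifted clear and nearly upright, with about 2 N load. Carrying it over the bin.

>>> play_rows(increments=[{"x": 5,"y": -1,"z": 0,"turn": 0},{"x": 18,"y": -5,"z": 0,"turn": 0},{"x": 40,"y": -12,"z": 0,"turn": 0},{"x": 67,"y": -20,"z": 0,"turn": 0},{"x": 95,"y": -28,"z": 0,"turn": 0},{"x": 122,"y": -36,"z": 0,"turn": 0},{"x": 145,"y": -43,"z": 0,"turn": 0},{"x": 161,"y": -48,"z": 0,"turn": 0},{"x": 169,"y": -50,"z": 0,"turn": 0},{"x": 171,"y": -51,"z": 0,"turn": 0}])

```text
time: 20.75
tcp_pos: [0.507, -0.1094, 0.1322]
tool_rot: [0.736, 0.677, 0.0, -0.0]
contact_force: [-0.2, -0.2, -1.2]
width: 0.0316
```

>>> play_rows(increments=[{"x": 0,"y": 0,"z": 4,"turn": 0},{"x": 0,"y": 0,"z": 10,"turn": 0},{"x": 0,"y": 0,"z": 18,"turn": 0},{"x": 0,"y": 0,"z": 27,"turn": 0},{"x": 0,"y": 0,"z": 36,"turn": 0},{"x": 0,"y": 0,"z": 44,"turn": 0},{"x": 0,"y": 0,"z": 50,"turn": 0},{"x": 0,"y": 0,"z": 54,"turn": 0},{"x": 0,"y": 0,"z": 56,"turn": 0},{"x": 0,"y": 0,"z": 56,"turn": 0}])

```text
time: 21.58
tcp_pos: [0.5074, -0.1112, 0.0759]
tool_rot: [0.736, 0.677, -0.0, -0.0]
contact_force: [0.6, 0.8, -2.6]
width: 0.0317
```

>>> play_rows(increments=[{"x": 0,"y": 0,"z": 0.5,"turn": 0},{"x": 0,"y": 0,"z": 1,"turn": 0},{"x": 0,"y": 0,"z": 1.5,"turn": 0},{"x": 0,"y": 0,"z": 2,"turn": 0},{"x": 0,"y": 0,"z": 2.5,"turn": 0},{"x": 0,"y": 0,"z": 3,"turn": 0},{"x": 0,"y": 0,"z": 3.5,"turn": 0},{"x": 0,"y": 0,"z": 4,"turn": 0},{"x": 0,"y": 0,"z": 4,"turn": 0},{"x": 0,"y": 0,"z": 4,"turn": 0}])

```text
time: 22.42
tcp_pos: [0.5075, -0.1112, 0.0723]
tool_rot: [0.736, 0.677, 0.0, -0.0]
contact_force: [0.5, 0.2, -1.8]
width: 0.0315
```

Not touching yet; lower in small steps.

>>> play_rows(increments=[{"x": 0,"y": 0,"z": 0.3,"turn": 0},{"x": 0,"y": 0,"z": 0.6,"turn": 0},{"x": 0,"y": 0,"z": 0.9,"turn": 0},{"x": 0,"y": 0,"z": 1.2,"turn": 0},{"x": 0,"y": 0,"z": 1.5,"turn": 0},{"x": 0,"y": 0,"z": 1.5,"turn": 0},{"x": 0,"y": 0,"z": 1.5,"turn": 0},{"x": 0,"y": 0,"z": 1.5,"turn": 0},{"x": 0,"y": 0,"z": 1.5,"turn": 0},{"x": 0,"y": 0,"z": 1.5,"turn": 0}])

```text
time: 23.25
tcp_pos: [0.508, -0.1114, 0.0719]
tool_rot: [0.736, 0.677, 0.0, 0.001]
contact_force: [-3.0, 0.6, 14.9]
width: 0.0314
```

Touched down. I'll ease off the press, then open.

>>> play_rows(increments=[{"x": 0,"y": 0,"z": -0.4,"turn": 0},{"x": 0,"y": 0,"z": -0.8,"turn": 0},{"x": 0,"y": 0,"z": -0.8,"turn": 0},{"x": 0,"y": 0,"z": -0.8,"turn": 0},{"x": 0,"y": 0,"z": -0.8,"turn": 0},{"x": 0,"y": 0,"z": -0.8,"turn": 0},{"x": 0,"y": 0,"z": -0.8,"turn": 0},{"x": 0,"y": 0,"z": -0.8,"turn": 0},{"x": 0,"y": 0,"z": -0.8,"turn": 0},{"x": 0,"y": 0,"z": -0.8,"turn": 0}], force=20)

```text
time: 24.08
tcp_pos: [0.5077, -0.1113, 0.072]
tool_rot: [0.736, 0.677, 0.0, 0.0]
contact_force: [-1.9, 1.0, 6.1]
width: 0.0316
```

>>> play_rows(increments=[{"x": 0,"y": 0,"z": 0,"turn": 0},{"x": 0,"y": 0,"z": 0,"turn": 0},{"x": 0,"y": 0,"z": 0,"turn": 0},{"x": 0,"y": 0,"z": 0,"turn": 0},{"x": 0,"y": 0,"z": 0,"turn": 0},{"x": 0,"y": 0,"z": 0,"turn": 0},{"x": 0,"y": 0,"z": 0,"turn": 0},{"x": 0,"y": 0,"z": 0,"turn": 0},{"x": 0,"y": 0,"z": 0,"turn": 0},{"x": 0,"y": 0,"z": 0,"turn": 0}], grip=1)

```text
time: 24.92
tcp_pos: [0.5074, -0.1112, 0.0716]
tool_rot: [0.736, 0.677, 0.0, -0.0]
contact_force: [0.1, 0.1, 0.4]
width: 0.0851
```

>>> play_rows(increments=[{"x": 0,"y": 0,"z": -5,"turn": 0},{"x": 0,"y": 0,"z": -15,"turn": 0},{"x": 0,"y": 0,"z": -30,"turn": 0},{"x": 0,"y": 0,"z": -50,"turn": 0},{"x": 0,"y": 0,"z": -70,"turn": 0},{"x": 0,"y": 0,"z": -95,"turn": 0},{"x": 0,"y": 0,"z": -120,"turn": 0},{"x": 0,"y": 0,"z": -140,"turn": 0},{"x": 0,"y": 0,"z": -150,"turn": 0},{"x": 0,"y": 0,"z": -150,"turn": 0}])

```text
time: 25.75
tcp_pos: [0.5081, -0.1115, 0.2243]
tool_rot: [0.736, 0.677, 0.001, 0.002]
contact_force: [-0.6, 0.0, 0.5]
width: 0.0853
```

>>> play_rows(increments=[{"x": 0,"y": -20,"z": 0,"turn": 0},{"x": 0,"y": -45,"z": 0,"turn": 0},{"x": 0,"y": -70,"z": 0,"turn": 0},{"x": 0,"y": -95,"z": 0,"turn": 0},{"x": 0,"y": -115,"z": 0,"turn": 0},{"x": 0,"y": -125,"z": 0,"turn": 0},{"x": 0,"y": -130,"z": 0,"turn": 0},{"x": 0,"y": -130,"z": 0,"turn": 0},{"x": 0,"y": -130,"z": 0,"turn": 0},{"x": 0,"y": -130,"z": 0,"turn": 0}])

```text
time: 26.58
tcp_pos: [0.3786, -0.1005, 0.2214]
tool_rot: [0.736, 0.677, -0.0, -0.0]
contact_force: [-0.2, 0.3, -0.4]
width: 0.0857
```

```bash
python3 -c "
from h import *
print(ctrl.read_state()['contact_force'])
s=snap('top','t7');tops(s);p=pts(s);hsv=cv2.cvtColor(s['pixels'],cv2.COLOR_RGB2HSV)
b=(p[...,0]>.42)&(p[...,0]<.6)&(p[...,1]>-.19)&(p[...,1]<-.03)
for n,m in(('cap',cv2.inRange(hsv,(18,90,90),(36,255,255))),('barrel',cv2.inRange(hsv,(100,120,50),(125,255,255)))):
  q=p[b&(m>0)];print(n,len(q),q.mean(0).round(4) if len(q) else '',np.percentile(q[:,2],[10,50,90]) if len(q) else '')
a=s['pixels'][110:310,200:420,::-1]
s=snap('scene','s7');im=s['pixels'][140:300,210:400,::-1]
cv2.imwrite('pics/f7.png',np.hstack([cv2.resize(a,(400,400)),cv2.resize(im,(400,400))]))"
```

```text
[-0.23945986  0.26953848 -0.43267574]
cap [379.5 204.5] 100 z 0.1296 q [0.1269 0.1294 0.1318] mean [ 0.5353 -0.3945  0.1298] circ [ 0.535  -0.395   0.1296] 5.869740962982178
cap 114 [ 0.5079 -0.1122  0.1406] [0.13830435 0.14064409 0.14334051]
barrel 90 [ 0.5006 -0.1163  0.0776] [0.04212168 0.09331311 0.09782687]
```

View pics/f7.png

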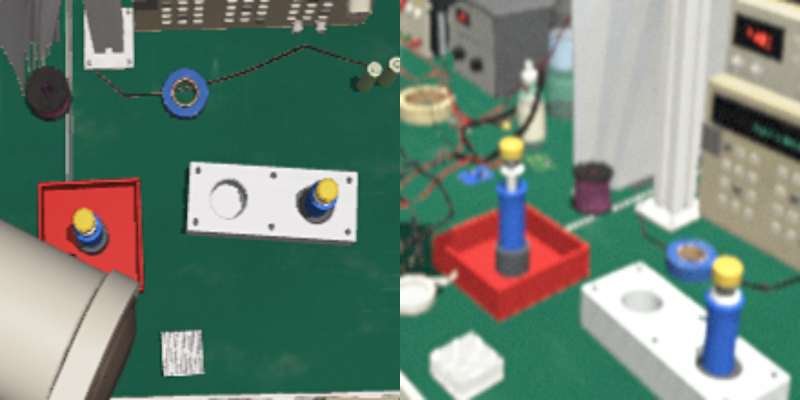

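The syringe stands upright in the bin with its cap at 0.1406 m, which puts the plunger about 14 mm in. The other is fully home in the holder, bystanders are unmoved and the gripper is clear.

```bash
python3 -c "
from station import ctrl
print(ctrl.close_job())"
```

```text
the job is handed in; nothing more can be done
None
```

Both syringes were tested and sorted, and the job was handed in at about 27 s of the 53 s allowed; the hand-in gave no verdict.

- **Faulty syringe (hole nearer the bin):** resistance rose from 2–4 N to 6.0 N at about 15 mm. I stopped there with the cap pressed only about 5 mm, and set the syringe upright on the bin floor. The last picture shows it standing near the bin's centre. Its cap height puts the plunger about 14 mm in, or 15 mm after correcting the camera reading, against the 12–20 mm needed.
- **Sound syringe (outer hole):** it slid at a steady 2–3 N, then the force rose to 7.4 N at the expected home position, with the cap pressed about 6 mm. It remains in the holder, with its cap top at 0.130 m against 0.128 m expected for fully home.
- **Disagreements:** depth readings were about 1.5–2 mm high, within the stated calibration. The pads held the faulty syringe at its 34 mm lip, though the opening read 32 mm. Touchdown in the bin briefly pressed about 15 N, which I eased to 6 N before letting go.
- **Bystanders:** the tape, spool and heat sink look unmoved in the last pictures, though I did not measure them. The gripper was clear of everything.

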